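# Set a braille keyboard stand to 20 degrees on riser blocks

## Robot

A 7-joint arm with a two-finger parallel gripper is mounted at the origin on the work surface. World frame = base frame: x ahead of the robot, y to its left, z up, the work surface at z = 0. Lengths are in m, angles in degrees, forces in N, time in s.
With the tool pointing down it reaches from about 0.425 to 0.875 m from the base axis. Payload 4.7 kg.
Tool frame: the origin (TCP) lies at the very end of the fingers, on their centre line; the grasp point (between the pads) lies env.grip_point_offset behind it (env.grip_point_offset is the distance from the TCP to the grasp point, in m); z points along the fingers, y is the direction in which the jaws open and shut (so a half turn about z gives the same grasp; the last joint's range is limited). The gripper opens to 87 mm and grips with 3 to 60 N. Pads are 19 mm wide; open, the fingers measure 117 mm over their backs; the gripper's body (75 mm by 190 mm) begins 51 mm behind the grasp point.
Start: joints at [-71.041, 18.392, -4.016, 83.108, 1.295, 78.541, -3.26], TCP at [0.203, 0.618, 0.223] pointing down, gripper open.
Joint ranges: [-163.93, 163.93], [-17.29, 119.83], [-79.2, 71.16], [3.27, 140.29], [-89.18, 269.18], [5.43, 117.66], [-154.24, 154.24]. Speed limits (degrees/s): [147.25, 147.25, 180, 180, 180, 180, 180].

## Interface

Orientations are given as [roll, pitch, yaw] about the fixed x, y, z axes, in that order (R = Rz(yaw) Ry(pitch) Rx(roll)).
In Python, from cell import env gives the robot as it stands.
- The arm moves only by the tool send_rows, never from a script. Its argument "plan" is a list of rows, each a list of 7 numbers: the finger opening in mm, from 0 to 87, then the shift along the tool's x, y, z in mm, then the turn, a rotation vector about the tool's x, y, z in rad. A call has 1 to 12 rows; each row shifts and turns the commanded pose from where the row before left it, along the tool's axes as they then stand; what a row does not reach is not made up. A row lasts 1/10 s, in which the tool goes at most 50 mm and 8.59 degrees, less where a joint would pass 70% of its speed; a pose out of reach is approached as far as the arm can. A call is refused whole if a number of a shift passes 50 or a number of a turn 0.15, either way. A call with a gripper value outside its range is refused whole. The fingers move at their own pace and stop on an object; "grip_force" is the grip in N (left out, the last holds). Time passes only in rows, so rows that do not move let the fingers close. It gives the time, the measured TCP pose, the force and the opening at its end, in the units of the state.
- env.get_obs(): the state, without advancing time (a new reading comes with each control period).
- env.read_camera(name): name is "scene" or "top" or "wrist"; returns the picture (480x640x3 uint8, red, green, blue); there is no depth.
- env.get_calibration(name): a dict with "fx", "fy", "cx", "cy" (pixels), "extrinsics" (4x4, takes a point from camera to world coordinates). Camera axes: x right, y down, z forward; pixel columns grow to the right and rows downward; lengths in m; the calibration is good to about 2 mm. The wrist camera is an equidistant fisheye: a pixel r from the principal point sees the ray r / f radians off the axis. A picture is of the moment at which its call begins: read the wrist's pose just before it. get_calibration takes no time and is no camera call; for the wrist camera it gives the pose at the moment of the call.
- env.sign_off(): hands the job in, once; it reports no verdict.
Trained networks look in the newest picture that a camera, given by its name, has taken for a name from the list of things; names that differ only in an ending like _2 or _b are one class to them, and where a whole thing is asked for, a point or a joint stands for the part that bears it (a point fixed in the world has none). Each returns a list of dicts, best first, with "confidence" (0 to 1); they miss things now and then, are a little off and sometimes report something else, mostly with a low value. They report only what shows in the picture. A call takes as long as a camera call. They do not tell look-alikes from the thing itself.
- env.regions_of(camera, query): "region" (480x640 bool, what is visible of it) and "rect" ([left, top, right, bottom] in pixels, round what is visible of it).
The state is a dict: "time_s": time; "qpos": joint angles; "joint_velocities": joint speeds; "effort": joint torques, N m; "tool_pos": TCP position; "tool_rot": TCP orientation; "force": force on the tool from outside, world axes, zero at the start; "wrist_torque": the same for the moment, N m; "grip_width": finger opening in m.
Only numpy, scipy, OpenCV 4.12 (cv2) and the standard library are available. Lean on these libraries where they do the work, as an engineer would, in place of code of your own. Each camera call takes 0.05 s, during which the arm holds its last target. There are 200 camera calls.

## Task

Set the tilting keyboard stand to 20 degrees: swing its deck up by the red bar until it stays, stack the two riser blocks that together are 70 mm high (yellow and green) on the centre of the white seat pad, then bring the deck gently down on the stack, never letting it drop, and press it home firmly, with roughly 10 to 20 N, without ramming it. Let go and leave it resting on the stack; leave the blue riser, the mug and the mouse where they are.

Things in the scene. Friction and masses are not known exactly. Their poses are not given: they have to be found in the camera images.
- stand: Fixed base of the tilting stand: dark steel plate 200 (x) x 270 (y) x 12 mm high; its origin is the centre of its underside on the table. The hinge of the deck runs along its x axis near its +y end; the seat pad and the deck's free edge with the red bar are towards its -y end, which points to the robot's left, within 0.35 rad. It is placed and turned anew each time.
- seat (a point): Centre of the top face of the white seat pad, 42 x 42 mm, 20 mm above the table, at (0, -68, 20) mm in the stand's frame; its sides are parallel to the stand's axes. The stack goes here; it is the point below the roller when the deck is at 20 degrees.
- hinge (a point): Point on the hinge axis, midway along it, 28 mm above the table, at (0, 125, 28) mm in the stand's frame; the axis is its x.
- tilt (a joint): Tilt of the deck from level, rad: 0 level, growing as the bar end rises, stop at 1.3. It starts level. The hinge has about 0.45 N m of friction and the deck weighs on it with about 0.8 N m when level (varies by a fifth): left steeper than about 1 rad it stays, left lower it falls. Raising it at the bar takes up to about 6 N. At 1.2 rad it stays and leaves the seat pad clear from above.
- deck: The hinged deck; its origin is the middle of the hinge axis. Aluminium plate 170 mm wide, its underside 8 mm above the line from hinge axis to roller centre, 10 mm thick, from 18 to 233 mm from the hinge axis, with a grey braille keyboard 20 mm thick fixed on top. Turns with the deck: x along the hinge, y towards the hinge, z square to the plate.
- grip_bar (a point): Centre of the red round bar beyond the deck's free edge, 10 mm thick, 120 mm free length along the stand's x, an arm at each end. Deck level: 270 mm from the hinge axis towards the stand's -y, 17 mm above the axis, 45 mm above the table; it swings with the deck. A clear gap of 32 mm lies between bar and deck. Its frame turns with the deck: x along the bar, y towards the hinge, z square to the deck.
- roller (a point): Brass roller under the deck, 16 mm thick, 120 mm long along the stand's x, its centre line 205 mm from the hinge axis; this point is its middle. It rests on top of the stack (1 N down on the bar adds 1.3 to 1.4 N here). With the deck level its underside is exactly at the height of the seat pad's top, so the sine of the tilt is stack height / 205 mm: 70 mm gives 20 degrees (0.349 rad).
- riser25_mid (a point): Yellow riser block, 42 x 42 mm in plan (square, so any quarter turn is the same) and 25 mm high, 50 g give or take a third. This point is its centre, half-way up; its z axis is up, x and y are square to its sides. It stands flat on the table at the start.
- riser45_mid (a point): Green riser block, 42 x 42 mm in plan (square, so any quarter turn is the same) and 45 mm high, 90 g give or take a third. This point is its centre, half-way up; its z axis is up, x and y are square to its sides. It stands flat on the table at the start.
- riser35_mid (a point): Blue riser block, not wanted here, 42 x 42 mm in plan (square, so any quarter turn is the same) and 35 mm high, 70 g give or take a third. This point is its centre, half-way up; its z axis is up, x and y are square to its sides. It stands flat on the table at the start.
- riser25: The same yellow block; origin at the centre of its underside.
- riser45: The same green block; origin at the centre of its underside.
- mug: Blue mug, 80 mm across, 95 mm high; origin at the centre of its underside. Leave alone.
- mouse: Black computer mouse, 100 x 60 x 24 mm; origin at the centre of its underside. Leave alone.
There are look-alikes about, which are no part of the job. Of the things shaped like the riser25, the yellow one is meant. Of the things that look like the riser45, take the one that is farthest from the robot's base at the start.

How it is judged:
By the outcome, as a careful person would: the job done as asked, in the order asked, and still so for the second after the job is handed in, with the robot touching nothing.
It also fails if it takes over 72 s, if anything falls off the work surface, if the arm or the gripper's body presses on something with over 40 N, if the wrist force passes 120 N, or if a joint passes its speed limit or range.

## Working session

There is one attempt and no reset: what is moved stays moved. The work goes in short steps, Python scripts to look and compute and a tool call to move; the robot and the scene stay as the last step left them, time stands still between calls to the robot, and variables do not carry over. Pictures are saved under pics/ and viewed, about 8 in all and at most 12, crops included, and the job is handed in when it is done.

Besides the shell and the picture viewer there is one more tool, called after "Emit:" as name(argument=value, ...), one argument or row to a line, values as JSON. send_rows: Moves the arm, as the interface text tells. Its arguments: {"type":"object","properties":{"plan":{"type":"array"},"grip_force":{"type":"number"}},"required":["plan"]}

```bash
mkdir -p pics; ls
cat > h.py <<'E'
from cell import env
import numpy as np, cv2
from scipy.spatial.transform import Rotation as R
def snap(cam,name=None):
    im=env.read_camera(cam)
    if name: cv2.imwrite('pics/'+name,im[:,:,::-1])
    return im
def ray(cam,u,v,c=None):
    c=c or env.get_calibration(cam); T=np.array(c['extrinsics'])
    x=(u-c['cx'])/c['fx']; y=(v-c['cy'])/c['fy']
    if cam=='wrist':
        r=np.hypot(x,y); d=np.array([x/r*np.sin(r),y/r*np.sin(r),np.cos(r)]) if r>1e-9 else np.array([0,0,1.])
    else: d=np.array([x,y,1.])
    return T[:3,3],T[:3,:3]@d
def at_z(cam,u,v,z,c=None):
    o,d=ray(cam,u,v,c); return o+d*(z-o[2])/d[2]
def proj(cam,P,c=None):
    c=c or env.get_calibration(cam); T=np.array(c['extrinsics'])
    p=T[:3,:3].T@(np.array(P)-T[:3,3])
    if cam=='wrist':
        r=np.hypot(p[0],p[1]); th=np.arctan2(r,p[2]); k=th/r if r>1e-9 else 0
        return np.array([c['fx']*p[0]*k+c['cx'],c['fy']*p[1]*k+c['cy']])
    return np.array([c['fx']*p[0]/p[2]+c['cx'],c['fy']*p[1]/p[2]+c['cy']])
E
python3 - <<'E'
from h import *
np.set_printoptions(precision=4,suppress=True)
o=env.get_obs(); print(o['time_s'],o['tool_pos'],o['tool_rot'],o['force'],env.grip_point_offset)
a=snap('top','top0.png'); 
for q in ['riser25','riser45','riser35_mid','stand','deck','grip_bar','mug','mouse']:
    for r in env.regions_of('top',q)[:5]:
        m=cv2.moments(r['region'].astype(np.uint8)); cx,cy=m['m10']/m['m00'],m['m01']/m['m00']
        print(q,round(r['confidence'],2),r['rect'],round(cx),round(cy),at_z('top',cx,cy,.03))
b=snap('scene','scene0.png')
E
```

```text
pics
0.0 [0.2024 0.6171 0.2214] [-179.8882    0.0062  161.8511] [ 0.1576 -0.341  -0.6077] 0.0187
riser25 0.94 [192.2, 217.9, 216.0, 243.6] 205 230 [0.5288 0.2433 0.03  ]
riser25 0.94 [267.2, 301.8, 291.0, 326.5] 279 313 [0.352  0.0744 0.03  ]
riser25 0.92 [245.6, 243.8, 269.3, 264.4] 258 255 [0.4759 0.1242 0.03  ]
riser25 0.82 [258.3, 200.5, 287.9, 224.1] 274 212 [0.5728 0.0927 0.03  ]
riser25 0.68 [213.9, 170.4, 235.3, 199.8] 224 185 [0.6319 0.205  0.03  ]
riser45 0.94 [192.2, 217.9, 216.0, 243.6] 205 230 [0.5288 0.2433 0.03  ]
riser45 0.94 [267.2, 301.8, 291.0, 326.5] 279 313 [0.352  0.0744 0.03  ]
riser45 0.92 [245.6, 243.8, 269.3, 264.4] 258 255 [0.4759 0.1242 0.03  ]
riser45 0.82 [258.3, 200.5, 287.9, 224.1] 274 212 [0.5728 0.0927 0.03  ]
riser45 0.68 [213.9, 170.4, 235.3, 199.8] 224 185 [0.6319 0.205  0.03  ]
riser35_mid 0.71 [154.3, 205.2, 178.4, 227.8] 167 219 [0.5525 0.3289 0.03  ]
stand 0.8 [314.6, 191.6, 448.2, 288.7] 380 238 [ 0.5193 -0.1406  0.03  ]
deck 0.75 [312.9, 190.6, 436.9, 277.0] 380 236 [ 0.5227 -0.1406  0.03  ]
grip_bar 0.97 [315.1, 195.4, 434.6, 279.8] 381 236 [ 0.5222 -0.1437  0.03  ]
mug 0.65 [500.4, 221.9, 564.4, 263.9] 536 239 [ 0.5229 -0.4801  0.03  ]
mouse 0.98 [128.5, 262.2, 166.5, 313.8] 146 287 [0.4026 0.3644 0.03  ]
```

View pics/top0.png

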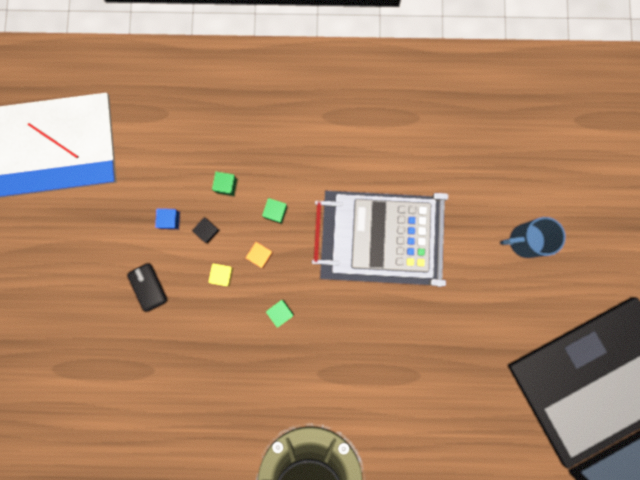

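View pics/scene0.png

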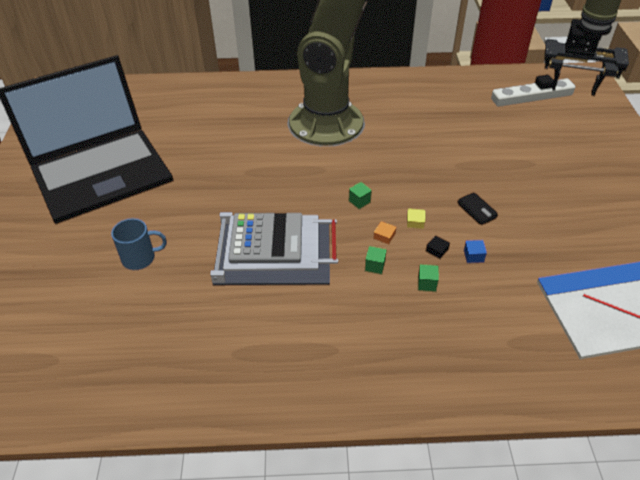

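Top view: greens at (279,313), (274,210) and (224,183); yellow (220,275) next to an orange block (258,255); blue (167,219), black (205,230), and the red bar of the stand at about (317,232). The farthest green from the base (310,460) is (224,183). I'll confirm these in an enlarged crop and measure.

```bash
cat >> h.py <<'E'
def blobs(im,lo,hi,amin=60):
    m=cv2.inRange(cv2.cvtColor(im,cv2.COLOR_RGB2HSV),lo,hi)
    n,l,s,c=cv2.connectedComponentsWithStats(m)
    return [(c[i],s[i],(l==i).astype(np.uint8)) for i in range(1,n) if s[i][4]>=amin]
E
python3 - <<'E'
from h import *
np.set_printoptions(precision=4,suppress=True)
a=cv2.imread('pics/top0.png')[:,:,::-1].copy()
cv2.imwrite('pics/crop0.png',cv2.resize(a[160:335,145:345],None,fx=3.4,fy=3.4,interpolation=cv2.INTER_CUBIC)[:,:,::-1])
def rep(n,lo,hi,z):
    for c,s,m in blobs(a,lo,hi):
        cn=max(cv2.findContours(m,0,2)[0],key=cv2.contourArea)
        bx=cv2.boxPoints(cv2.minAreaRect(cn)); w=np.array([at_z('top',*p,z)[:2] for p in bx])
        e=w[1]-w[0]; f=w[2]-w[1]
        print(n,c,s[4],'ctr',w.mean(0),'r',np.linalg.norm(w.mean(0)),'sides',np.linalg.norm(e),np.linalg.norm(f),'ang',np.degrees(np.arctan2(e[1],e[0]))%90)
rep('green',(45,120,60),(80,255,255),.045)
rep('yellow',(24,120,100),(34,255,255),.025)
rep('orange',(14,190,150),(23,255,255),.025)
rep('red',(0,180,80),(6,255,255),.045); rep('red',(172,180,80),(180,255,255),.045)
print(env.get_calibration('top'))
E
```

```text
green [224.378 183.37 ] 373 ctr [0.6315 0.201 ] r 0.6626986801044616 sides 0.041916862477341305 0.044889500976792424 ang 83.10948025950566
yellow [220.8087 274.687 ] 115 ctr [0.4333 0.2073] r 0.48032805939588186 sides 0.04381726395913202 0.0457394636118912 ang 81.10738919435573
red [317.0308 232.2846] 130 ctr [ 0.5281 -0.0036] r 0.528072589448102 sides 0.11333631068237564 0.0060970196225933115 ang 87.58196869982429
{'fx': 467.574449173868, 'fy': 467.574449173868, 'cx': 326.97516653072756, 'cy': 238.0422386202362, 'extrinsics': array([[ 0.0173, -0.9943,  0.1055,  0.4087],
       [-0.9998, -0.0166,  0.007 , -0.0321],
       [-0.0052, -0.1056, -0.9944,  1.0471],
       [ 0.    ,  0.    ,  0.    ,  1.    ]])}
```

View pics/crop0.png

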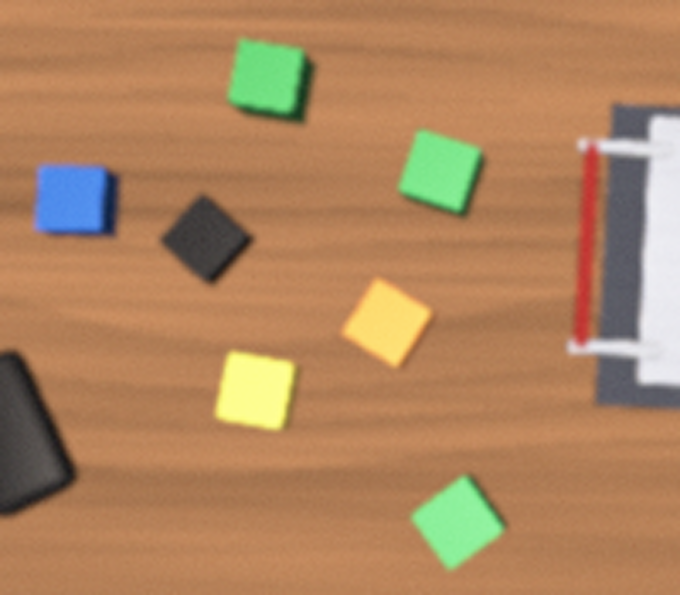

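The crop confirms it. The farthest green is at crop (270,78), world (0.632,0.201), 0.66 m from the base. The yellow at crop (256,390), world (0.433,0.207), is the clear lemon one; the block at (387,322) is orange. The red bar is at (0.528,−0.004). Moving above the bar.

Emit:
send_rows(
  plan=[
    [30, 0, 0, 0, 0, 0, -0.137],
    [30, 0, 0, 0, 0, 0, -0.137],
    [30, -22, -38, 0, 0, 0, 0],
    [30, -22, -38, 0, 0, 0, 0],
    [30, -22, -38, 0, 0, 0, 0],
    [30, -22, -38, 0, 0, 0, 0],
    [30, -22, -38, 0, 0, 0, 0],
    [30, -22, -38, 0, 0, 0, 0],
    [30, -22, -38, 0, 0, 0, 0],
    [30, -22, -38, 0, 0, 0, 0],
    [30, -22, -38, 0, 0, 0, 0],
    [30, -22, -38, 0, 0, 0, 0],
  ],
)

```text
time_s: 1.7
tool_pos: [0.4067, 0.227, 0.223]
tool_rot: [179.9, 0.0, 177.6]
force: [0.0, 0.5, 1.3]
grip_width: 0.0301
```

Emit:
send_rows(
  plan=[
    [30, -22, -38, 0, 0, 0, 0],
    [30, -22, -38, 0, 0, 0, 0],
    [30, -22, -38, 0, 0, 0, 0],
    [30, -22, -38, 0, 0, 0, 0],
    [30, -22, -38, 0, 0, 0, 0],
    [30, -22, -38, 0, 0, 0, 0],
    [30, 0, 0, 40, 0, 0, 0],
    [30, 0, 0, 40, 0, 0, 0],
    [30, 0, 0, 0, 0, 0, 0],
    [30, 0, 0, 0, 0, 0, 0],
  ],
)

```text
time_s: 2.7
tool_pos: [0.5281, -0.0047, 0.143]
tool_rot: [-180.0, -0.0, 177.6]
force: [0.6, -0.6, 1.4]
grip_width: 0.03
```

```bash
cat > look.py <<'E'
from h import *
import sys
np.set_printoptions(precision=4,suppress=True)
o=env.get_obs(); print(o['time_s'],o['tool_pos'],o['tool_rot'],o['force'],o['grip_width'])
c=env.get_calibration('wrist'); im=snap('wrist',sys.argv[1])
p=np.array(o['tool_pos']); print('tcp px',proj('wrist',p,c))
def edges(m,z):
    cn=max(cv2.findContours(m,0,2)[0],key=cv2.contourArea)[:,0]
    w=np.array([at_z('wrist',*q,z,c)[:2] for q in cn]); bx=cv2.boxPoints(cv2.minAreaRect((w*1000).astype(np.float32)))
    e=bx[1]-bx[0]; f=bx[2]-bx[1]; 
    a=e if np.linalg.norm(e)>np.linalg.norm(f) else f
    return bx.mean(0),np.linalg.norm(e),np.linalg.norm(f),np.degrees(np.arctan2(a[1],a[0]))%180
for n,lo,hi,z in [('red',(0,170,70),(7,255,255),float(sys.argv[2]) if len(sys.argv)>2 else .045),('red2',(172,170,70),(180,255,255),.045),('green',(45,120,40),(80,255,255),.045),('yellow',(24,120,100),(34,255,255),.025),('white',(0,0,200),(180,40,255),.02)]:
    for b in blobs(im,lo,hi,300): print(n,b[0],b[1],*edges(b[2],z))
E
python3 look.py w1.png
```

```text
2.7 [ 0.5281 -0.0047  0.143 ] [-179.981    -0.0381  177.5642] [ 0.6099 -0.6273  1.4094] 0.029962408723770022
tcp px [319.825  287.1605]
red [317.9261 218.5025] [ 311  142   15  156 2030] [521.1005  -5.7589] 116.177475 9.756831 177.86676
green [406.8105  13.6547] [ 369    0   84   41 1894] [374.1935  68.6946] 62.806644 31.72023 93.67253
green [433.0125 255.9507] [ 405  240   66   27 1197] [548.2564  85.7867] 20.657871 53.929184 86.44705
green [538.5675 334.4224] [ 518  317   43   35 1096] [635.942 193.149] 36.35942 43.238754 87.26448
yellow [551.9313 108.2228] [ 525   80   54   57 2415] [432.3663 197.7945] 44.218132 55.316383 80.87376
yellow [ 57.7913 171.1433] [ 49 161  19  21 321] [ 466.3114 -239.4277] 17.737267 21.887287 88.06107
white [220.3278 179.888 ] [   30   114   300   183 11226] [ 454.3715 -131.4459] 146.6852 263.9225 54.669693
white [178.7799 200.191 ] [ 148  137   58  129 5529] [ 505.0156 -121.3303] 107.29201 43.562256 178.66914
white [102.2158 212.7061] [  60  144   70  146 4434] [ 514.6055 -214.6714] 133.9526 77.200905 175.97542
```

View pics/w1.png

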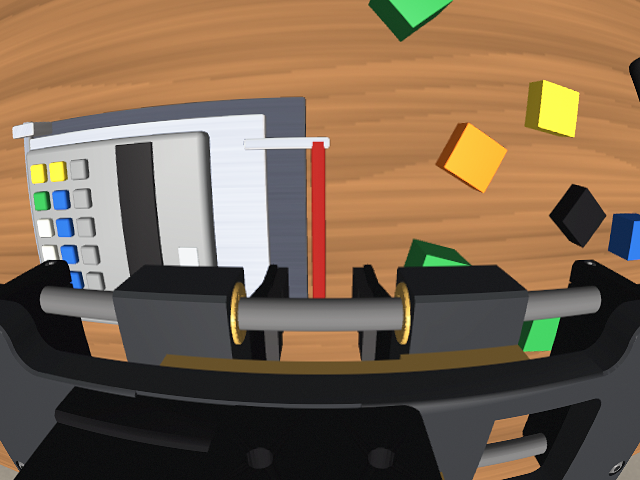

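The bar runs vertically in the picture at u≈318, between the fingers; the fit gives y≈−0.006 and direction ≈177.8°, in line with the tool. Descend and grip.

Emit:
send_rows(
  plan=[
    [30, 2, -1, 30, 0, 0, 0],
    [30, 1, 0, 30, 0, 0, 0],
    [30, 0, 0, 30, 0, 0, 0],
    [30, 0, 0, 20, 0, 0, 0],
    [30, 0, 0, 7, 0, 0, 0],
    [0, 0, 0, 0, 0, 0, 0],
    [0, 0, 0, 0, 0, 0, 0],
    [0, 0, 0, 0, 0, 0, 0],
    [0, 0, 0, 0, 0, 0, 0],
    [0, 0, 0, 0, 0, 0, 0],
  ],
  grip_force=25,
)

```text
time_s: 3.75
tool_pos: [0.5265, -0.006, 0.0271]
tool_rot: [180.0, 0.2, 177.5]
force: [-1.2, -0.8, 6.2]
grip_width: 0.0088
```

Run:
```python
import numpy as np
# bar pos (out from hinge, up) per tilt; steps for up path and TCP z
th=np.linspace(0,1.2,25)
p=np.c_[270*np.cos(th)-17*np.sin(th),28+270*np.sin(th)+17*np.cos(th)]
for t,a,d in zip(th[1:],p[1:],np.diff(p,axis=0)): print(round(t,2),a.round(1),'tool y',d[0].round(1),'z',(-d[1]).round(1))
```

```text
0.05 [268.8  58.5] tool y -1.2 z -13.5
0.1 [267.   71.9] tool y -1.9 z -13.4
0.15 [264.4  85.2] tool y -2.5 z -13.3
0.2 [261.2  98.3] tool y -3.2 z -13.1
0.25 [257.4 111.3] tool y -3.8 z -13.0
0.3 [252.9 124. ] tool y -4.5 z -12.8
0.35 [247.8 136.6] tool y -5.1 z -12.5
0.4 [242.1 148.8] tool y -5.7 z -12.2
0.45 [235.7 160.7] tool y -6.3 z -11.9
0.5 [228.8 172.4] tool y -6.9 z -11.6
0.55 [221.3 183.6] tool y -7.5 z -11.3
0.6 [213.2 194.5] tool y -8.1 z -10.9
0.65 [204.7 204.9] tool y -8.6 z -10.4
0.7 [195.6 214.9] tool y -9.1 z -10.0
0.75 [186.  224.5] tool y -9.6 z -9.5
0.8 [175.9 233.5] tool y -10.1 z -9.0
0.85 [165.4 242.1] tool y -10.5 z -8.5
0.9 [154.5 250.1] tool y -10.9 z -8.0
0.95 [143.2 257.5] tool y -11.3 z -7.4
1.0 [131.6 264.4] tool y -11.6 z -6.9
1.05 [119.6 270.7] tool y -12.0 z -6.3
1.1 [107.3 276.3] tool y -12.3 z -5.7
1.15 [ 94.8 281.4] tool y -12.5 z -5.1
1.2 [ 82.  285.8] tool y -12.8 z -4.4
```

Emit:
send_rows(
  plan=[
    [0, 0, -1.2, -13.5, 0, 0, 0],
    [0, 0, -1.9, -13.4, 0, 0, 0],
    [0, 0, -2.5, -13.3, 0, 0, 0],
    [0, 0, -3.2, -13.1, 0, 0, 0],
    [0, 0, -3.8, -13, 0, 0, 0],
    [0, 0, -4.5, -12.8, 0, 0, 0],
    [0, 0, -5.1, -12.5, 0, 0, 0],
    [0, 0, -5.7, -12.2, 0, 0, 0],
  ],
)

```text
time_s: 4.55
tool_pos: [0.5253, -0.0328, 0.1303]
tool_rot: [179.9, 0.2, 177.6]
force: [6.2, 0.2, -6.3]
grip_width: 0.009
```

```bash
python3 look.py w2.png 0.149
```

```text
4.55 [ 0.5253 -0.0328  0.1303] [179.9178   0.207  177.5697] [ 6.2417  0.1755 -6.2984] 0.009039418209193786
tcp px [319.7828 287.1916]
red [319.4572 224.9991] [ 307  152   25  146 3388] [491.6363 -31.5586] 60.153435 9.298515 178.0395
red [320.2369 346.28  ] [309 332  23  30 650] [546.8203 -33.6101] 15.830316 9.896092 177.56659
green [445.7322  13.5619] [ 406    0   88   42 1979] [373.9701  66.9484] 67.06477 31.248642 96.142914
green [477.3514 267.2888] [ 441  244   69   50 1662] [554.5775  84.7202] 24.73751 64.128586 57.87124
green [545.8271 331.5668] [532 318  28  35 584] [627.1347 161.817 ] 36.595493 28.927631 177.73947
yellow [582.9877 113.2559] [ 557   85   53   58 2349] [432.2689 196.1082] 44.45648 58.238617 80.783615
yellow [ 26.5614 179.8517] [ 15 169  24  22 472] [ 466.5569 -298.9845] 19.262896 32.53556 84.65296
white [201.1244 175.1055] [   31   107   307   160 14185] [ 491.6957 -155.2381] 123.11797 274.2481 89.359955
white [ 33.4079 127.8882] [ 22 120  24  17 304] [ 420.7954 -286.771 ] 12.106602 31.636757 89.282585
white [267.039  228.3476] [ 252  202   31   54 1565] [524.5091 -73.0639] 41.946426 22.436886 177.70178
white [148.045  337.7815] [137 324  23  29 444] [ 623.4213 -195.474 ] 30.486853 17.222183 178.47629
```

Emit:
send_rows(
  plan=[
    [0, -0.8, -6.3, -11.9, 0, 0, 0],
    [0, -0.3, -6.9, -11.6, 0, 0, 0],
    [0, -0.3, -7.5, -11.3, 0, 0, 0],
    [0, -0.3, -8.1, -10.9, 0, 0, 0],
    [0, -0.3, -8.6, -10.4, 0, 0, 0],
    [0, -0.3, -9.1, -10, 0, 0, 0],
    [0, -0.3, -9.6, -9.5, 0, 0, 0],
    [0, -0.3, -10.1, -9, 0, 0, 0],
  ],
)

```text
time_s: 5.4
tool_pos: [0.5231, -0.0948, 0.2145]
tool_rot: [179.6, -0.2, 177.8]
force: [-2.2, 9.4, 3.6]
grip_width: 0.0091
```

Emit:
send_rows(
  plan=[
    [0, 0, -10.5, -8.5, 0, 0, 0],
    [0, 0, -10.9, -8, 0, 0, 0],
    [0, 0, -11.3, -7.4, 0, 0, 0],
    [0, 0, -11.6, -6.9, 0, 0, 0],
    [0, 0, -12, -6.3, 0, 0, 0],
    [0, 0, -12.3, -5.7, 0, 0, 0],
    [0, 0, -12.5, -5.1, 0, 0, 0],
    [0, 0, -12.8, -4.4, 0, 0, 0],
    [0, 0, 0, 0, 0, 0, 0],
    [0, 0, 0, 0, 0, 0, 0],
  ],
)

```text
time_s: 6.4
tool_pos: [0.5196, -0.1923, 0.2697]
tool_rot: [179.8, 0.1, 177.6]
force: [-5.7, 4.9, 16.2]
grip_width: 0.009
```

Emit:
send_rows(
  plan=[
    [24, 0, 0, -2, 0, 0, 0],
    [24, 0, 0, 0, 0, 0, 0],
    [24, 0, 0, 0, 0, 0, 0],
    [24, 0, 0, -5, 0, 0, 0],
    [24, 0, 0, -15, 0, 0, 0],
    [24, 0, 0, -25, 0, 0, 0],
    [24, 0, 20, -30, 0, 0, 0],
    [24, 0, 45, 0, 0, 0, 0],
    [24, 0, 45, 0, 0, 0, 0],
  ],
)

```text
time_s: 7.3
tool_pos: [0.5252, -0.0838, 0.3457]
tool_rot: [180.0, 0.2, 177.4]
force: [1.5, -0.0, -0.3]
grip_width: 0.0239
```

Emit:
send_rows(
  plan=[
    [87, 0, 0, 0, 0, 0, 0.131],
    [87, 0, 0, 0, 0, 0, 0.131],
    [87, 0, 0, 0, 0, 0, 0.131],
    [87, 0, 0, 0, 0, 0, 0.131],
    [87, 0, 0, 0, 0, 0, 0.131],
    [87, 0, 0, 0, 0, 0, 0.131],
    [87, 0, 0, 0, 0, 0, 0.131],
    [87, 0, 0, 0, 0, 0, 0.131],
    [87, 0, 0, 0, 0, 0, 0.131],
    [87, 0, 0, 0, 0, 0, 0.131],
    [87, 0, 0, 0, 0, 0, 0.131],
    [87, 0, 0, 0, 0, 0, 0.13],
  ],
)

```text
time_s: 8.5
tool_pos: [0.5249, -0.084, 0.3444]
tool_rot: [179.9, 0.0, 87.2]
force: [-0.1, -0.7, -0.2]
grip_width: 0.0871
```

```bash
python3 look.py w3.png 0.286
python3 - <<'E'
from h import *
print(np.round(env.get_obs()['qpos'],1))
a=snap('top','top1.png'); b=snap('scene','scene1.png')
cv2.imwrite('pics/v1.png',np.hstack([cv2.resize(a[150:330,140:460],(640,360)),])[:,:,::-1])
E
```

```text
8.5 [ 0.5249 -0.084   0.3444] [179.9434   0.0023  87.2117] [-0.0516 -0.6997 -0.2111] 0.08706802101452647
tcp px [320.4463 286.8713]
green [352.4747  54.4191] [ 333   33   41   44 1243] [573.3575  85.1165] 41.69251 49.084435 72.862206
green [183.6966  82.4708] [ 160   59   49   46 1302] [358.145   67.2876] 53.596474 46.96518 127.33058
yellow [275.6325  35.1684] [256  17  40  37 849] [477.6971 121.9037] 40.691578 40.14178 148.82532
white [319.4039 186.4301] [ 303  171   33   32 1030] [524.0495 -82.8982] 42.2579 41.403927 177.21208
white [612.601  245.8404] [ 590  217   46   61 1792] [1036.7303 -200.834 ] 141.46997 85.7165 164.21861
white [258.5166 367.888 ] [223 363  67  11 482] [ 408.1655 -365.1885] 108.69201 17.482021 177.12926
[-27.1   1.3  34.3  89.4  -0.8  89.5   4.1]
```

View pics/scene1.png

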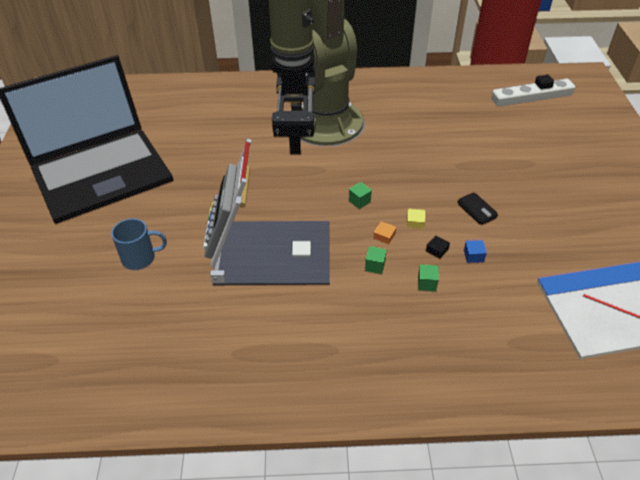

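Deck stands up by itself at about (235,200) and the seat pad is clear at (302,248). The wrist view gives the seat at (0.524,−0.083), 42×41 mm, yaw 177.2°. Now the green block.

Emit:
send_rows(
  plan=[
    [87, 40, 13, 20, 0, 0, 0],
    [87, 40, 13, 20, 0, 0, 0],
    [87, 40, 13, 20, 0, 0, 0],
    [87, 40, 13, 20, 0, 0, 0],
    [87, 40, 13, 20, 0, 0, 0],
    [87, 40, 13, 20, 0, 0, 0],
    [87, 40, 13, 20, 0, 0, 0],
    [87, 0, 0, 0, 0, 0, 0],
    [87, 0, 0, 0, 0, 0, 0],
  ],
)

```text
time_s: 9.55
tool_pos: [0.6272, 0.1933, 0.2021]
tool_rot: [-179.9, 0.1, 87.8]
force: [0.5, -0.8, 0.4]
grip_width: 0.0872
```

```bash
cat > blk.py <<'E'
# fit top face of block of height z in wrist view: match projected cube silhouette to colour mask
from h import *
import sys
from scipy.optimize import minimize
np.set_printoptions(precision=4,suppress=True)
def fit(col,h,zb,name,x0):
    lo,hi={'green':((45,120,25),(80,255,255)),'yellow':((24,110,60),(34,255,255)),'white':((0,0,170),(180,40,255))}[col]
    o=env.get_obs(); c=env.get_calibration('wrist'); im=snap('wrist',name)
    print(o['time_s'],o['tool_pos'],o['tool_rot'],o['force'],o['grip_width'])
    M=cv2.inRange(cv2.cvtColor(im,cv2.COLOR_RGB2HSV),lo,hi)>0
    def sil(p):
        ca,sa=np.cos(p[2]),np.sin(p[2]); pts=[]
        for z in (zb,zb+h):
            for a,b in ((1,1),(1,-1),(-1,-1),(-1,1)):
                pts.append(proj('wrist',[p[0]+.021*(a*ca-b*sa),p[1]+.021*(a*sa+b*ca),z],c))
        m=np.zeros(M.shape,np.uint8); hu=cv2.convexHull((np.array(pts)*16).astype(np.int32))
        cv2.fillConvexPoly(m,hu,1,cv2.LINE_8,4); return m>0
    base=sil(x0); box=cv2.dilate(base.astype(np.uint8),np.ones((25,25)))>0
    n,l=cv2.connectedComponents((M&box).astype(np.uint8)); k=max(range(1,n),key=lambda i:(l==i).sum()); T=l==k
    f=lambda p:(sil([p[0],p[1],p[2]])^T).sum()
    best=min((minimize(f,[x0[0],x0[1],x0[2]+d],method='Nelder-Mead',options=dict(initial_simplex=np.array([[x0[0],x0[1],x0[2]+d],[x0[0]+.006,x0[1],x0[2]+d],[x0[0],x0[1]+.006,x0[2]+d],[x0[0],x0[1],x0[2]+d+.1]]))) for d in (-.15,0,.15)),key=lambda r:r.fun)
    p=best.x; print(col,'fit',p[:2],'ang mod90',np.degrees(p[2])%90,'err px',best.fun,'of',T.sum())
    r=R.from_euler('xyz',o['tool_rot'],degrees=True); d=r.inv().apply(np.r_[p[:2],o['tool_pos'][2]]-o['tool_pos'])*1000
    print('tool shift mm',d); return p
if __name__=='__main__':
    a=sys.argv; fit(a[1],float(a[2]),float(a[3]),a[4],[float(a[5]),float(a[6]),np.radians(float(a[7]))])
E
python3 blk.py green .045 0 w4.png .6315 .201 -5
```

```text
9.55 [0.6272 0.1933 0.2021] [-179.8946    0.0973   87.8276] [ 0.4555 -0.8322  0.3868] 0.08718834558342428
green fit [0.6339 0.2033] ang mod90 79.52698912365088 err px 189.0 of 2416
tool shift mm [10.2126  6.3427 -0.029 ]
```

View pics/w4.png

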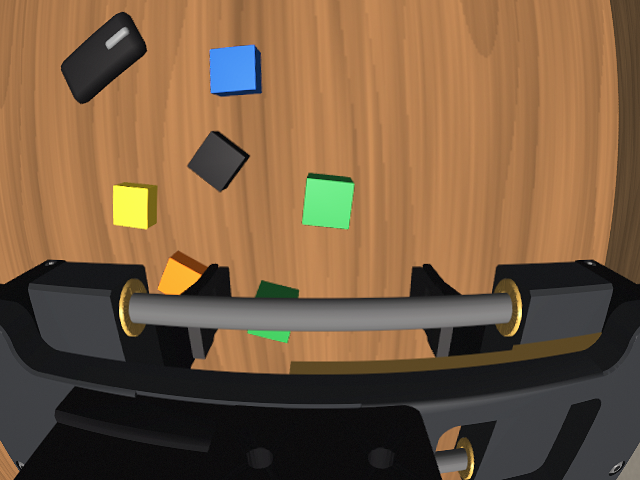

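Green block top face at (328,202), about 5° clockwise from the tool axes; the block is where the top view put it, and the neighbours are clear of the fingers.

Emit:
send_rows(
  plan=[
    [87, 9.5, 5.7, 30, 0, 0, 0],
    [87, 0, 0, 30, 0, 0, 0.1],
    [87, 0, 0, 40, 0, 0, 0],
    [87, 0, 0, 40, 0, 0, 0],
    [87, 0, 0, 30, 0, 0, 0],
    [87, 0, 0, 20, 0, 0, 0],
    [87, 0, 0, 7, 0, 0, 0],
    [0, 0, 0, 0, 0, 0, 0],
    [0, 0, 0, 0, 0, 0, 0],
    [0, 0, 0, 0, 0, 0, 0],
    [0, 0, 0, 0, 0, 0, 0],
    [0, 0, 0, 0, 0, 0, 0],
  ],
  grip_force=20,
)

```text
time_s: 10.8
tool_pos: [0.6343, 0.2016, 0.0072]
tool_rot: [179.9, -0.0, 81.8]
force: [-0.7, 0.5, 0.9]
grip_width: 0.0548
```

Emit:
send_rows(
  plan=[
    [0, 0, 0, 0, 0, 0, 0],
    [0, 0, 0, -20, 0, 0, 0],
    [0, 0, 0, -40, 0, 0, 0],
    [0, 0, 0, -40, 0, 0, 0],
    [0, 0, 0, 0, 0, 0, 0],
  ],
)

```text
time_s: 11.3
tool_pos: [0.638, 0.2023, 0.1131]
tool_rot: [179.4, -0.3, 81.8]
force: [1.9, -0.0, -1.6]
grip_width: 0.0421
```

```bash
python3 look.py w5.png | head -8
```

```text
11.3 [0.638  0.2023 0.1131] [179.4327  -0.3282  81.8   ] [ 1.9084 -0.0151 -1.5899] 0.04207585633451749
tcp px [320.5054 286.7826]
green [319.7919 266.4899] [ 265  233  110   66 6699] [636.1992 187.617 ] 73.08864 45.76968 171.65518
green [316.1272 343.4276] [ 264  331  107   30 2603] [624.8218 126.6609] 77.36709 25.31639 171.48193
yellow [ 85.03   259.6282] [  55  235   57   55 2270] [441.2073 207.9649] 56.718746 47.370083 171.11266
```

View pics/w5.png

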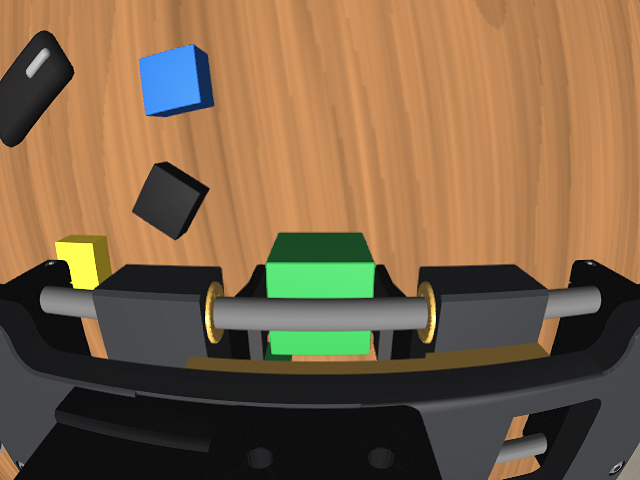

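Green is held square, 42 mm wide; its top face spans v 263–354. Now working out its offset along tool x, and the way to the seat.

Run:
```python
from h import *
o=env.get_obs(); r=R.from_euler('xyz',o['tool_rot'],degrees=True);p=np.array(o['tool_pos'])
print(p)
for v in (263,354): print(r.inv().apply(at_z('wrist',320,v,p[2]+.0385)-p)*1000)
r2=R.from_euler('xyz',[180,0,87.2],degrees=True)
print('to seat, in tool at yaw 87.2',r2.inv().apply(np.array([.524,-.0829,p[2]])-p)*1000)
```

```text
[0.63612788 0.20195377 0.11000127]
[ 25.88564961  -0.24811754 -38.41090974]
[-12.2625021   -0.23780405 -38.54558746]
to seat, in tool at yaw 87.2 [-2.89991113e+02 -9.80789730e+01 -1.20112100e-14]
```

Emit:
send_rows(
  plan=[
    [0, 0, 0, 0, 0, 0, -0.094],
    [0, -42, -14, 0, 0, 0, 0],
    [0, -42, -14, 0, 0, 0, 0],
    [0, -42, -14, 0, 0, 0, 0],
    [0, -42, -14, 0, 0, 0, 0],
    [0, -42, -14, 0, 0, 0, 0],
    [0, -42, -14, 0, 0, 0, 0],
    [0, -40, -14, 0, 0, 0, 0],
    [0, 0, 0, 0, 0, 0, 0],
    [0, 0, 0, 0, 0, 0, 0],
  ],
)

```text
time_s: 12.35
tool_pos: [0.5205, -0.0863, 0.1053]
tool_rot: [-179.9, -0.0, 87.0]
force: [-0.4, 0.7, -1.0]
grip_width: 0.0417
```

```bash
cat > st.py <<'E'
from h import *
import sys
np.set_printoptions(precision=4,suppress=True)
o=env.get_obs(); print(o['time_s'],o['tool_pos'],o['tool_rot'],o['force'],o['grip_width'])
t=[float(x) for x in sys.argv[1:]]
r=R.from_euler('xyz',o['tool_rot'],degrees=True)
print('tool shift',r.inv().apply(np.array(t[:3])-o['tool_pos'])*1000)
E
python3 st.py .524 -.0859 .0275
```

```text
12.35 [ 0.5205 -0.0863  0.1053] [-179.9116   -0.03     87.0363] [-0.3781  0.6888 -1.0278] 0.04169105515739397
tool shift [ 0.5524  3.6422 77.8036]
```

Emit:
send_rows(
  plan=[
    [0, 0.5, 3.5, 25, 0, 0, 0],
    [0, 0, 0, 25, 0, 0, 0],
    [0, 0, 0, 15, 0, 0, 0],
    [0, 0, 0, 6, 0, 0, 0],
    [0, 0, 0, 3, 0, 0, 0],
    [0, 0, 0, 1, 0, 0, 0],
    [0, 0, 0, 0, 0, 0, 0],
    [0, 0, 0, 0, 0, 0, 0],
  ],
)

```text
time_s: 13.15
tool_pos: [0.5239, -0.0837, 0.0334]
tool_rot: [-179.8, -0.2, 87.3]
force: [-10.0, 2.5, 20.8]
grip_width: 0.0419
```

```bash
python3 st.py .524 -.0859 .0265
```

```text
13.15 [ 0.5239 -0.0837  0.0334] [-179.7652   -0.157    87.2677] [-10.0176   2.5044  20.7505] 0.04193418447936213
tool shift [-2.1866  0.2088  6.9081]
```

The block touched about 6 mm early, so it slipped down in the jaws before they were fully shut. It is on the pad; ease off, release, and check from above.

Emit:
send_rows(
  plan=[
    [0, 0, 0, -2.5, 0, 0, 0],
    [0, 0, 0, -0.5, 0, 0, 0],
    [0, 0, 0, 0, 0, 0, 0],
  ],
)

```text
time_s: 13.45
tool_pos: [0.5255, -0.0848, 0.0344]
tool_rot: [180.0, -0.0, 87.2]
force: [1.0, 0.3, -0.7]
grip_width: 0.0419
```

```bash
python3 st.py .524 -.0829 .0265
```

```text
13.45 [ 0.5255 -0.0848  0.0344] [179.9615  -0.0021  87.2309] [ 0.9668  0.2557 -0.6954] 0.04192920892802851
tool shift [ 1.8582 -1.6427  7.8667]
```

Emit:
send_rows(
  plan=[
    [60, 0, 0, 0, 0, 0, 0],
    [60, 0, 0, 0, 0, 0, 0],
    [60, 0, 0, 0, 0, 0, 0],
    [60, 0, 0, -15, 0, 0, 0],
    [60, 0, 0, -40, 0, 0, 0],
    [87, 0, 0, -45, 0, 0, 0],
    [87, 0, 0, -45, 0, 0, 0],
    [87, 0, 0, -45, 0, 0, 0],
    [87, 0, 0, -20, 0, 0, 0],
    [87, 0, 0, 0, 0, 0, 0],
    [87, 0, 0, 0, 0, 0, 0],
  ],
)

```text
time_s: 14.55
tool_pos: [0.525, -0.0853, 0.2448]
tool_rot: [179.9, -0.0, 87.2]
force: [0.5, -1.2, -0.9]
grip_width: 0.086
```

```bash
python3 blk.py green .045 .02 w6.png .524 -.083 -2.8; python3 look.py w6b.png | grep -E "green|white|px"
```

```text
14.55 [ 0.525  -0.0853  0.2448] [179.9452  -0.0264  87.1761] [ 0.5464 -1.232  -0.9016] 0.08604449031424877
green fit [ 0.5252 -0.0825] ang mod90 87.54126047230673 err px 102.0 of 2159
tool shift mm [2.8468 0.0668 0.0014]
tcp px [320.4766 286.86  ]
green [361.8033  33.4453] [ 337    6   52   56 2039] [572.9634  83.9522] 41.65924 51.18407 72.985344
green [152.9685  70.9985] [ 123   42   62   56 2066] [359.8871  66.5221] 57.68337 48.416378 127.297554
green [321.1181 204.1305] [ 299  180   45   49 2177] [525.2419 -83.7947] 43.97305 48.330948 87.2273
white [634.9767 260.7907] [627 231  13  53 430] [ 981.5154 -185.2707] 90.44711 29.21872 106.95062
white [313.8039 359.2397] [250 356 145   7 413] [ 516.8614 -282.3091] 180.61174 6.510317 178.86244
```

View pics/w6.png

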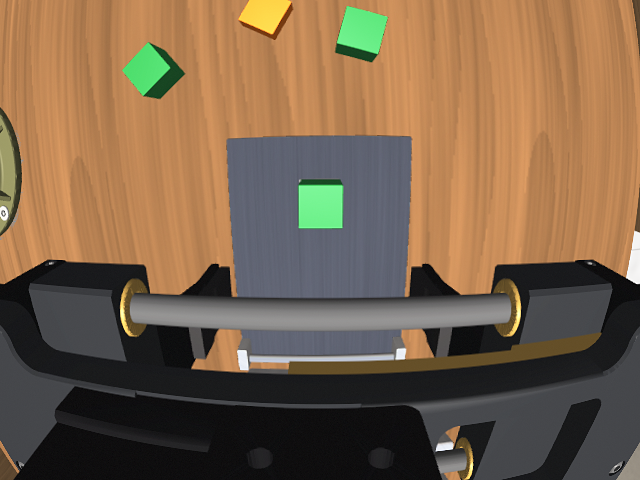

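Green sits squarely on the seat pad, top face at (321,205), fitted at (0.525,−0.0825), within about 1 mm of the seat. Now the yellow.

Emit:
send_rows(
  plan=[
    [87, 41, -15, 6, 0, 0, 0],
    [87, 41, -15, 6, 0, 0, 0],
    [87, 41, -15, 6, 0, 0, 0],
    [87, 41, -15, 6, 0, 0, 0],
    [87, 41, -15, 6, 0, 0, 0],
    [87, 41, -15, 6, 0, 0, 0],
    [87, 41, -15, 6, 0, 0, 0],
    [87, 0, 0, 0, 0, 0, 0.1],
    [87, 0, 0, 0, 0, 0, 0],
    [87, 0, 0, 0, 0, 0, 0],
    [87, 0, 0, 0, 0, 0, 0],
  ],
)

```text
time_s: 15.75
tool_pos: [0.4346, 0.2052, 0.2019]
tool_rot: [-180.0, 0.0, 81.4]
force: [-0.5, 0.2, -0.2]
grip_width: 0.0872
```

```bash
python3 blk.py yellow .025 0 w7.png .4333 .2073 -9
```

```text
15.75 [0.4346 0.2052 0.2019] [-179.9771    0.0355   81.4117] [-0.5166  0.2005 -0.1612] 0.08716113482917305
yellow fit [0.4318 0.2051] ang mod90 81.10961010196736 err px 102.0 of 2100
tool shift mm [-0.5682 -2.7929  0.0015]
```

View pics/w7.png

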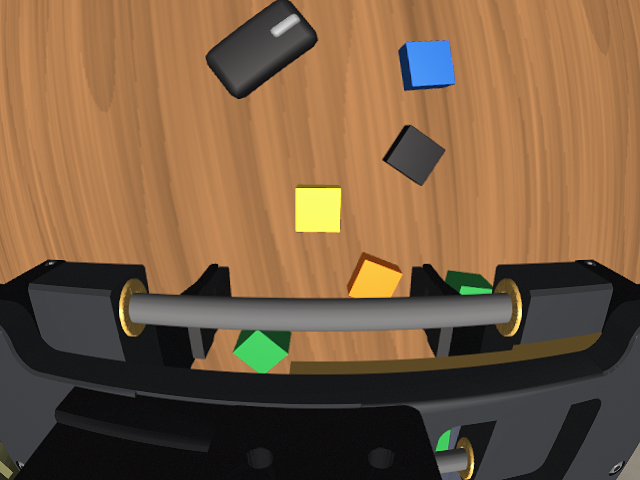

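Yellow block at (318,209), aligned with the tool; the orange and black neighbours are clear of the fingers.

Emit:
send_rows(
  plan=[
    [66, -0.5, -2.8, 40, 0, 0, 0],
    [66, 0, 0, 40, 0, 0, 0],
    [66, 0, 0, 40, 0, 0, 0],
    [66, 0, 0, 40, 0, 0, 0],
    [66, 0, 0, 25, 0, 0, 0],
    [66, 0, 0, 12, 0, 0, 0],
    [66, 0, 0, 0, 0, 0, 0],
    [66, 0, 0, 0, 0, 0, 0],
  ],
)

```text
time_s: 16.6
tool_pos: [0.4326, 0.2067, 0.0064]
tool_rot: [179.9, -0.1, 81.4]
force: [0.2, 0.2, 0.4]
grip_width: 0.0659
```

Emit:
send_rows(
  plan=[
    [0, 0, 0, 0, 0, 0, 0],
    [0, 0, 0, 0, 0, 0, 0],
    [0, 0, 0, 0, 0, 0, 0],
    [0, 0, 0, 0, 0, 0, 0],
    [0, 0, 0, 0, 0, 0, 0],
    [0, 0, 0, 0, 0, 0, 0],
    [0, 0, 0, 0, 0, 0, 0],
    [0, 0, 0, 0, 0, 0, 0],
  ],
)

```text
time_s: 17.4
tool_pos: [0.4318, 0.2068, 0.0058]
tool_rot: [180.0, -0.0, 81.5]
force: [-0.8, -0.0, 5.9]
grip_width: 0.0422
```

```bash
python3 st.py .4318 .2051 .004
```

```text
17.4 [0.4318 0.2068 0.0058] [179.9712  -0.0349  81.4654] [-0.7778 -0.0465  5.8744] 0.042181953205576876
tool shift [-1.6716  0.2478  1.812 ]
```

Emit:
send_rows(
  plan=[
    [0, 0, 0, -20, 0, 0, 0],
    [0, 0, 0, -40, 0, 0, 0],
    [0, 0, 0, -40, 0, 0, 0],
    [0, 0, 0, -30, 0, 0, 0],
    [0, 0, 0, 0, 0, 0, -0.1],
  ],
)

```text
time_s: 17.9
tool_pos: [0.4342, 0.208, 0.1397]
tool_rot: [179.6, -0.3, 87.3]
force: [-0.1, 0.2, -0.7]
grip_width: 0.0419
```

Emit:
send_rows(
  plan=[
    [0, -40.5, 15.3, 0, 0, 0, 0],
    [0, -40.5, 15.3, 0, 0, 0, 0],
    [0, -40.5, 15.3, 0, 0, 0, 0],
    [0, -40.5, 15.3, 0, 0, 0, 0],
    [0, -40.5, 15.3, 0, 0, 0, 0],
    [0, -40.5, 15.3, 0, 0, 0, 0],
    [0, -40.5, 15.3, 0, 0, 0, 0],
    [0, 0, 0, 0, 0, 0, 0],
    [0, 0, 0, 0, 0, 0, 0],
    [0, 0, 0, 0, 0, 0, 0],
  ],
)

```text
time_s: 18.9
tool_pos: [0.5241, -0.0806, 0.1347]
tool_rot: [-179.9, -0.0, 87.3]
force: [-0.2, -0.5, -0.6]
grip_width: 0.0418
```

```bash
python3 st.py .5248 -.0815 .0708; python3 look.py w8.png | grep -E "yellow|green"
```

```text
18.9 [ 0.5241 -0.0806  0.1347] [-179.9323   -0.0379   87.2752] [-0.2054 -0.4953 -0.6359] 0.04177023769478619
tool shift [-0.9475  0.8427 63.9044]
green [377.082  17.571] [ 343    0   69   43 2231] [569.6948  73.6496] 41.438313 35.875214 163.04929
green [100.4671  59.2666] [  61   21   82   74 3744] [363.0194  65.0875] 63.398624 51.221428 127.2399
green [322.4578 223.4613] [ 290  203   66   41 2558] [526.0146 -71.7155] 45.27809 28.739073 177.29225
yellow [319.8927 271.268 ] [ 270  244  101   55 5366] [ 522.0738 -115.5579] 79.746735 45.531475 177.30602
yellow [319.7483 338.4455] [ 273  330   94   17 1486] [ 518.9757 -176.9792] 78.7877 16.124561 178.04793
```

View pics/w8.png

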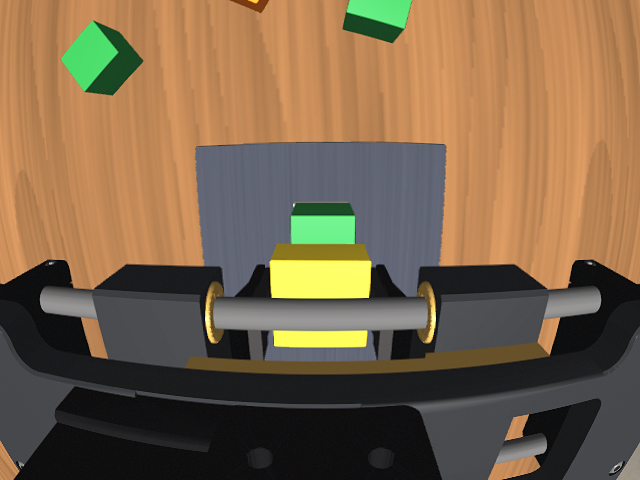

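Yellow is held level above green: green top at (323,223), yellow at (320,300). Lower it in steps.

Emit:
send_rows(
  plan=[
    [0, -1, 1, 25, 0, 0, 0],
    [0, 0, 0, 20, 0, 0, 0],
    [0, 0, 0, 10, 0, 0, 0],
    [0, 0, 0, 5, 0, 0, 0],
    [0, 0, 0, 1, 0, 0, 0],
    [0, 0, 0, 0, 0, 0, 0],
    [0, 0, 0, 0, 0, 0, 0],
  ],
)

```text
time_s: 19.65
tool_pos: [0.5262, -0.0829, 0.0751]
tool_rot: [179.9, -0.0, 87.2]
force: [-0.4, 1.3, 0.2]
grip_width: 0.0419
```

Emit:
send_rows(
  plan=[
    [0, 0, 0, 1, 0, 0, 0],
    [0, 0, 0, 0.5, 0, 0, 0],
    [0, 0, 0, 0, 0, 0, 0],
  ],
)

```text
time_s: 19.95
tool_pos: [0.5255, -0.083, 0.0728]
tool_rot: [180.0, -0.0, 87.2]
force: [0.2, 1.1, -0.4]
grip_width: 0.0418
```

Emit:
send_rows(
  plan=[
    [0, 0, 0, 1, 0, 0, 0],
    [0, 0, 0, 1, 0, 0, 0],
    [0, 0, 0, 0, 0, 0, 0],
  ],
)

```text
time_s: 20.25
tool_pos: [0.5256, -0.083, 0.0709]
tool_rot: [180.0, -0.0, 87.2]
force: [-0.7, -0.6, 1.1]
grip_width: 0.0418
```

Emit:
send_rows(
  plan=[
    [0, 0, 0, 0.7, 0, 0, 0],
    [0, 0, 0, 0, 0, 0, 0],
    [0, 0, 0, 0, 0, 0, 0],
  ],
)

```text
time_s: 20.55
tool_pos: [0.5256, -0.083, 0.0709]
tool_rot: [180.0, -0.0, 87.2]
force: [-2.3, 0.5, 6.1]
grip_width: 0.0416
```

Contact at the expected height, 6 N. Release and lift.

Emit:
send_rows(
  plan=[
    [0, 0, 0, -0.5, 0, 0, 0],
    [56, 0, 0, 0, 0, 0, 0],
    [56, 0, 0, 0, 0, 0, 0],
    [56, 0, 0, 0, 0, 0, 0],
    [56, 0, 0, -15, 0, 0, 0],
    [56, 0, 0, -40, 0, 0, 0],
    [56, 0, 0, -45, 0, 0, 0],
    [40, 0, 0, -45, 0, 0, 0],
    [30, 0, 0, -45, 0, 0, 0],
    [30, 0, 0, -45, 0, 0, 0],
    [30, 0, 0, 0, 0, 0, 0],
  ],
)

```text
time_s: 21.65
tool_pos: [0.5285, -0.0838, 0.3135]
tool_rot: [179.3, -0.1, 87.2]
force: [-0.1, -0.3, 0.6]
grip_width: 0.0337
```

```bash
python3 blk.py yellow .025 .065 w9.png .5252 -.0825 -2.8
python3 - <<'E'
from h import *
b=snap('scene','scene2.png'); cv2.imwrite('pics/v2.png',cv2.resize(b[130:300,190:400],None,fx=3.5,fy=3.5)[:,:,::-1])
E
```

```text
21.65 [ 0.5285 -0.0838  0.3135] [179.2724  -0.0673  87.1581] [-0.1116 -0.2824  0.6464] 0.03369768931226205
yellow fit [ 0.5254 -0.0852] ang mod90 86.46525742190023 err px 134.0 of 1598
tool shift mm [-1.4667 -3.0219 -0.0401]
```

View pics/v2.png

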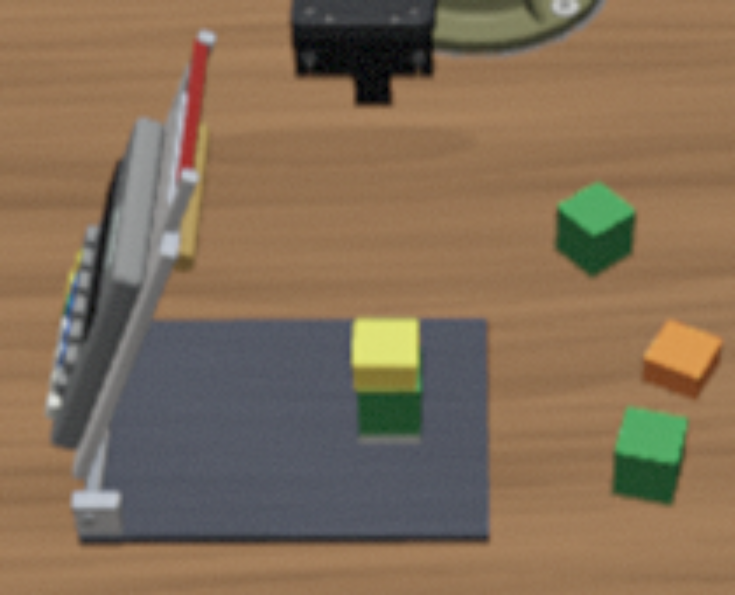

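Stack stands neatly on the pad: yellow at (386,352) on green, in the crop. Back to the bar.

Emit:
send_rows(
  plan=[
    [30, 0, 0, -45, 0, 0, -0.131],
    [30, 0, 0, -20, 0, 0, -0.131],
    [30, 0, 0, 0, 0, 0, -0.131],
    [30, 0, 0, 0, 0, 0, -0.131],
    [30, 0, 0, 0, 0, 0, -0.131],
    [30, 0, 0, 0, 0, 0, -0.131],
    [30, 0, 0, 0, 0, 0, -0.131],
    [30, 0, 0, 0, 0, 0, -0.131],
    [30, 0, 0, 0, 0, 0, -0.131],
    [30, 0, 0, 0, 0, 0, -0.131],
    [30, 0, 0, 0, 0, 0, -0.131],
    [30, 0, 0, 0, 0, 0, -0.131],
  ],
)

```text
time_s: 22.95
tool_pos: [0.5246, -0.0829, 0.3688]
tool_rot: [-180.0, -0.2, 177.6]
force: [-0.2, 0.3, 0.9]
grip_width: 0.0299
```

Emit:
send_rows(
  plan=[
    [30, 0, -40, 0, 0, 0, 0],
    [30, 0, -40, 0, 0, 0, 0],
    [30, 0, -28, 0, 0, 0, 0],
    [30, 0, 0, 0, 0, 0, 0],
    [30, 0, 0, 0, 0, 0, 0],
  ],
)

```text
time_s: 23.45
tool_pos: [0.5196, -0.1909, 0.3692]
tool_rot: [180.0, -0.1, 177.2]
force: [0.5, -0.1, 0.6]
grip_width: 0.0302
```

```bash
python3 look.py w10.png 0.288 | grep -E "red|0.5|px"; python3 st.py .522 -.1923 .268
```

```text
23.45 [ 0.5196 -0.1909  0.3692] [179.9519  -0.143  177.1691] [ 0.5443 -0.1269  0.5595] 0.030170992955487554
tcp px [319.8238 287.1238]
red [317.7449 222.4768] [ 310  144   16  154 2007] [ 509.014  -191.6838] 107.38467 9.254437 177.83551
white [304.3469 222.914 ] [ 298  150   14  147 1652] [ 577.0834 -215.5836] 216.09055 16.764254 178.04108
23.5 [ 0.5201 -0.1897  0.3694] [179.9368  -0.1218 177.3084] [-0.6402  0.278  -0.228 ] 0.030031595655865016
tool shift [ -2.2282  -2.6675 101.3499]
```

Emit:
send_rows(
  plan=[
    [30, -2, -1.7, 30, 0, 0, 0],
    [30, 0, 0, 30, 0, 0, 0],
    [30, 0, 0, 25, 0, 0, 0],
    [30, 0, 0, 12, 0, 0, 0],
    [30, 0, 0, 4, 0, 0, 0],
    [30, 0, 0, 0, 0, 0, 0],
    [0, 0, 0, 0, 0, 0, 0],
    [0, 0, 0, 0, 0, 0, 0],
    [0, 0, 0, 0, 0, 0, 0],
    [0, 0, 0, 0, 0, 0, 0],
    [0, 0, 0, 0, 0, 0, 0],
    [0, 0, 0, 0, 0, 0, 0],
  ],
  grip_force=40,
)

```text
time_s: 24.7
tool_pos: [0.5226, -0.1926, 0.2703]
tool_rot: [180.0, 0.1, 177.3]
force: [-1.8, 0.0, 3.2]
grip_width: 0.0084
```

```bash
python3 st.py .522 -.1923 .268
python3 - <<'E'
import numpy as np
th=np.linspace(1.2,.349,25)
p=np.c_[270*np.cos(th)-17*np.sin(th),28+270*np.sin(th)+17*np.cos(th)]
for t,a,d in zip(th[1:],p[1:],np.diff(p,axis=0)): print(round(t,3),a.round(1),'y',d[0].round(1),'z',(-d[1]).round(1))
E
```

```text
24.7 [ 0.5226 -0.1926  0.2703] [179.9861   0.0707 177.2747] [-1.8114  0.0095  3.2401] 0.008448822112927395
tool shift [0.6053 0.233  2.2579]
1.165 [ 91.1 282.7] y 9.1 z 3.1
1.129 [100.1 279.4] y 9.0 z 3.4
1.094 [108.9 275.6] y 8.8 z 3.7
1.058 [117.6 271.6] y 8.7 z 4.0
1.023 [126.2 267.3] y 8.6 z 4.3
0.987 [134.6 262.7] y 8.4 z 4.6
0.952 [142.8 257.8] y 8.2 z 4.9
0.916 [150.9 252.6] y 8.1 z 5.2
0.881 [158.7 247.1] y 7.9 z 5.5
0.845 [166.4 241.3] y 7.7 z 5.8
0.81 [173.9 235.3] y 7.5 z 6.0
0.774 [181.1 229. ] y 7.2 z 6.3
0.739 [188.1 222.4] y 7.0 z 6.5
0.704 [194.9 215.6] y 6.8 z 6.8
0.668 [201.4 208.6] y 6.5 z 7.0
0.633 [207.7 201.4] y 6.3 z 7.3
0.597 [213.7 193.9] y 6.0 z 7.5
0.562 [219.5 186.2] y 5.7 z 7.7
0.526 [224.9 178.3] y 5.5 z 7.9
0.491 [230.1 170.3] y 5.2 z 8.1
0.455 [235. 162.] y 4.9 z 8.2
0.42 [239.6 153.6] y 4.6 z 8.4
0.384 [243.9 145. ] y 4.3 z 8.6
0.349 [247.9 136.3] y 4.0 z 8.7
```

Emit:
send_rows(
  plan=[
    [0, 0, 9.1, 3.1, 0, 0, 0],
    [0, 0, 9, 3.4, 0, 0, 0],
    [0, 0, 8.8, 3.7, 0, 0, 0],
    [0, 0, 8.7, 4, 0, 0, 0],
    [0, 0, 8.6, 4.3, 0, 0, 0],
    [0, 0, 8.4, 4.6, 0, 0, 0],
    [0, 0, 8.2, 4.9, 0, 0, 0],
    [0, 0, 8.1, 5.2, 0, 0, 0],
  ],
)

```text
time_s: 25.5
tool_pos: [0.5253, -0.1233, 0.2355]
tool_rot: [-180.0, -0.0, 177.3]
force: [-0.7, -0.9, 0.5]
grip_width: 0.0085
```

```bash
python3 look.py w11.png 0.2526 | grep -E "red"; python3 st.py .522 -.1237 .2348
```

```text
red [318.8054 221.8856] [ 306  143   26  155 3530] [ 490.3197 -121.942 ] 64.308945 9.637692 177.72473
red [320.6754 346.2612] [309 332  23  30 647] [ 547.7828 -124.1844] 16.066034 9.81421 178.02803
25.55 [ 0.5253 -0.1216  0.2344] [179.9757  -0.0914 177.3589] [ 1.5781 -0.7118 -1.5331] 0.008725938452065119
tool shift [ 3.2213 -2.2752 -0.3723]
```

Tracking well with low forces; continue.

Emit:
send_rows(
  plan=[
    [0, 0, 7.9, 5.5, 0, 0, 0],
    [0, 0, 7.7, 5.8, 0, 0, 0],
    [0, 0, 7.5, 6, 0, 0, 0],
    [0, 0, 7.2, 6.3, 0, 0, 0],
    [0, 0, 7, 6.5, 0, 0, 0],
    [0, 0, 6.8, 6.8, 0, 0, 0],
    [0, 0, 6.5, 7, 0, 0, 0],
    [0, 0, 6.3, 7.3, 0, 0, 0],
  ],
)

```text
time_s: 26.35
tool_pos: [0.5276, -0.0664, 0.1842]
tool_rot: [180.0, -0.1, 177.3]
force: [-3.1, -1.4, -1.0]
grip_width: 0.009
```

Emit:
send_rows(
  plan=[
    [0, 0, 6, 7.5, 0, 0, 0],
    [0, 0, 5.7, 7.7, 0, 0, 0],
    [0, 0, 5.5, 7.9, 0, 0, 0],
    [0, 0, 5.2, 8.1, 0, 0, 0],
    [0, 0, 4.9, 8.2, 0, 0, 0],
    [0, 0, 0, 0, 0, 0, 0],
  ],
)

```text
time_s: 26.95
tool_pos: [0.5287, -0.0387, 0.1439]
tool_rot: [-180.0, -0.1, 177.3]
force: [-3.4, -1.5, -5.9]
grip_width: 0.009
```

Emit:
send_rows(
  plan=[
    [0, 0, 2.7, 5, 0, 0, 0],
    [0, 0, 2.6, 5, 0, 0, 0],
    [0, 0, 2, 4, 0, 0, 0],
    [0, 0, 1.5, 3, 0, 0, 0],
    [0, 0, 1, 2, 0, 0, 0],
    [0, 0, 0.5, 1, 0, 0, 0],
    [0, 0, 0, 0, 0, 0, 0],
  ],
)

```text
time_s: 27.65
tool_pos: [0.529, -0.0293, 0.1253]
tool_rot: [180.0, -0.1, 177.3]
force: [-4.7, -2.0, -2.7]
grip_width: 0.0087
```

Emit:
send_rows(
  plan=[
    [0, 0, 0.8, 2, 0, 0, 0],
    [0, 0, 0.5, 1.5, 0, 0, 0],
    [0, 0, 0.5, 1, 0, 0, 0],
    [0, 0, 0, 0, 0, 0, 0],
  ],
)

```text
time_s: 28.05
tool_pos: [0.5291, -0.028, 0.1225]
tool_rot: [180.0, -0.1, 177.2]
force: [-9.9, -1.6, 7.8]
grip_width: 0.0085
```

Emit:
send_rows(
  plan=[
    [0, 0, 0.4, 1, 0, 0, 0],
    [0, 0, 0.2, 0.5, 0, 0, 0],
    [0, 0, 0, 0, 0, 0, 0],
  ],
)

```text
time_s: 28.35
tool_pos: [0.5293, -0.028, 0.1223]
tool_rot: [180.0, -0.1, 177.2]
force: [-12.0, -2.7, 14.4]
grip_width: 0.0084
```

Contact at the stack; there is 14 N down but 12 N of side load along the bar. Relieve the side load and hold the press.

Emit:
send_rows(
  plan=[
    [0, 1.2, 0, 0, 0, 0, 0],
    [0, 1.2, 0, -0.2, 0, 0, 0],
    [0, 0, 0, 0, 0, 0, 0],
    [0, 0, 0, 0, 0, 0, 0],
  ],
)

```text
time_s: 28.75
tool_pos: [0.5293, -0.028, 0.1224]
tool_rot: [-180.0, 0.2, 177.2]
force: [-5.5, -2.8, 8.6]
grip_width: 0.0085
```

Emit:
send_rows(
  plan=[
    [0, 1, 0, 0.6, 0, 0, 0],
    [0, 0.5, 0, 0.5, 0, 0, 0],
    [0, 0, 0, 0, 0, 0, 0],
    [0, 0, 0, 0, 0, 0, 0],
  ],
)

```text
time_s: 29.15
tool_pos: [0.5293, -0.028, 0.1224]
tool_rot: [180.0, 0.4, 177.2]
force: [-2.7, -3.2, 11.0]
grip_width: 0.0086
```

Emit:
send_rows(
  plan=[
    [0, 0.5, 0, 0.5, 0, 0, 0],
    [0, 0, 0, 0, 0, 0, 0],
    [0, 0, 0, 0, 0, 0, 0],
    [0, 0, 0, 0, 0, 0, 0],
    [0, 0, 0, 0, 0, 0, 0],
  ],
)

```text
time_s: 29.65
tool_pos: [0.5293, -0.028, 0.1223]
tool_rot: [180.0, 0.5, 177.2]
force: [-2.7, -3.5, 12.5]
grip_width: 0.0087
```

Pressed with 12.5 N at the bar (about 17 N at the roller). Unload, release and retreat upward.

Emit:
send_rows(
  plan=[
    [0, 0, 0, -1, 0, 0, 0],
    [0, 0, 0, -1, 0, 0, 0],
    [0, 0, 0, -0.3, 0, 0, 0],
    [0, 0, 0, 0, 0, 0, 0],
  ],
)

```text
time_s: 30.05
tool_pos: [0.5293, -0.0281, 0.1225]
tool_rot: [-180.0, 0.5, 177.2]
force: [3.8, -4.0, 1.9]
grip_width: 0.0084
```

Emit:
send_rows(
  plan=[
    [28, 0, 0, 0, 0, 0, 0],
    [28, 0, 0, 0, 0, 0, 0],
    [28, 0, 0, 0, 0, 0, 0],
    [28, 0, 0, 0, 0, 0, 0],
    [28, 0, 0, -5, 0, 0, 0],
    [28, 0, 0, -10, 0, 0, 0],
    [28, 0, 0, -20, 0, 0, 0],
    [28, 0, 0, -40, 0, 0, 0],
    [28, 0, 0, -40, 0, 0, 0],
    [28, 0, 30, -30, 0, 0, 0],
    [28, 0, 40, 0, 0, 0, 0],
    [28, 0, 0, 0, 0, 0, 0],
  ],
)

```text
time_s: 31.25
tool_pos: [0.5296, 0.0502, 0.2675]
tool_rot: [179.8, 0.1, 177.8]
force: [-1.0, 0.7, -0.5]
grip_width: 0.028
```

```bash
python3 look.py w12.png 0.1363 | grep -E "0\.|red"
python3 - <<'E'
from h import *
b=snap('scene','scene3.png'); cv2.imwrite('pics/v3.png',cv2.resize(b[130:310,100:510],None,fx=1.9,fy=1.9)[:,:,::-1])
E
```

```text
31.25 [0.5296 0.0502 0.2675] [179.7554   0.1487 177.7774] [-1.0469  0.6557 -0.4591] 0.028003228968529387
red [223.9913 204.9362] [ 216  144   18  123 1380] [514.0159 -27.5619] 103.18306 10.015072 178.02596
green [332.2119  35.3364] [ 305    7   56   59 1864] [355.5774  70.3713] 47.331284 46.55555 127.027855
yellow [382.8124 148.4676] [ 359  125   48   48 1311] [477.259  122.0808] 40.50919 40.375328 149.29288
```

View pics/v3.png

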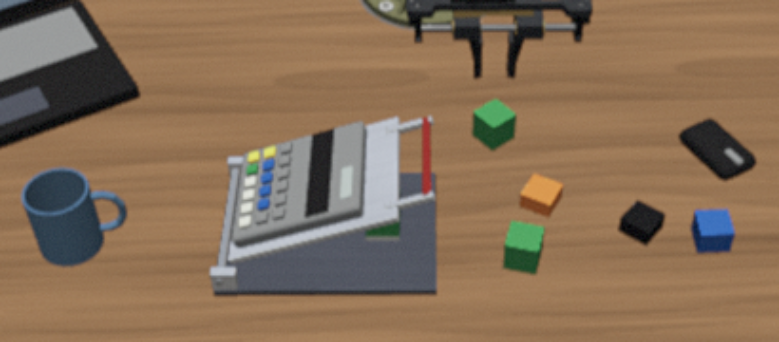

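The deck rests on the stack (green visible beneath it), and the bar is at y≈−0.0276 against −0.028 expected at 20°. The gripper is clear, and the blue riser, mug and mouse look undisturbed. Handing in.

```bash
python3 -c "
from cell import env
print(env.sign_off())"
```

```text
the job is handed in; nothing more can be done
None
```

The stand is set to 20 degrees and the job was handed in at about 31 s of the 72 s allowed, with no verdict reported.

- **Deck up:** I gripped the red bar and swung the deck up to about 1.2 rad. It stayed there by itself.
- **Stack:** The farthest green block went on the seat pad, within about 1 mm of its centre. The yellow block went on top, fitted about 2 to 3 mm off centre towards the hinge.
- **Deck down:** I lowered the deck in the grip until the roller met the stack. I then pressed it with 12.5 N at the bar, about 17 N at the roller, before unloading and letting go.

**Last checks:** The wrist view put the bar at y = −0.0276 m, against about −0.028 m expected at 20 degrees. The last scene picture shows the deck resting on the stack and the gripper clear. The blue riser, mug and mouse look undisturbed.

**What was not clean:**
- The green block slipped about 6 mm in the jaws because I lifted before they were fully shut. It therefore met the pad early, with about 21 N.
- While bringing the deck onto the stack, the force along the bar rose to 12 N. I eased it to under 3 N before the final press.
- I judged the tilt only from the bar's position and the picture, not from a separate angle measurement.

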